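Fit the tube die in the extruder head

ROBOT

A 7-joint arm with a two-finger parallel gripper is mounted at the origin on the work surface; the furniture and walls round the work are solid. World frame = base frame: x ahead of the robot, y to its left, z up, the work surface at z = 0. Lengths are in m, angles in rad, forces in N, time in s.
With the tool pointing down it reaches from about 0.4 to 0.85 m from the base axis. Payload 10.4 kg.
Tool frame: the origin (TCP) lies midway between the tips of the shut fingers; the grasp point (between the pads) lies 19 mm behind it; z points along the fingers, y is the line along which they close (so a half turn about z gives the same grasp; the last joint's range is limited). The gripper opens to 87 mm and grips with 3 to 60 N. Pads are 19 mm wide; open, the fingers measure 117 mm over their backs; the gripper's body (75 mm by 190 mm) begins 51 mm behind the grasp point.
Start: joints at [-1.338, 0.332, -0.065, 1.46, 0.022, 1.35, -0.088], TCP at [0.158, 0.605, 0.223] pointing down, gripper open.
Joint ranges: [-2.6, 2.6], [-0.5, 2.12], [-1.47, 1.34], [0.16, 2.42], [-1.27, 4.41], [0.06, 2.06], [-2.6, 2.6]. Speed limits (rad/s): [2.22, 2.22, 2.79, 2.79, 3.14, 3.14, 3.14].

INTERFACE

Orientations are given as a unit quaternion [x, y, z, w].
In Python, from bench import sensors, eyes, order gives the robot as it stands.
- The arm moves only by the tool arm_command, never from a script. Its argument "steps" is a list of rows, each an object with "rot": the turn, a rotation vector about the world's x, y, z in degrees, a list of three; "slide": the shift along the world's x, y, z in m, a list of three; "grip": the opening, from 0 (shut) to 1 (fully open). A call has exactly 8 rows; each row shifts and turns the commanded pose from where the row before left it; what a row does not reach is not made up. A row lasts 1/8 s, in which the tool goes at most 62.5 mm and 10.7 degrees, less where a joint would pass 70% of its speed; a pose out of reach is approached as far as the arm can. A call with a gripper value outside its range is refused whole. The fingers move at their own pace and stop on an object; "newtons" is the grip in N (left out, the last holds). Time passes only in rows, so rows that do not move let the fingers close, or fill a call up. It gives the time, the measured TCP pose, the force, the opening and the grip force at its end, in the units of the state.
- sensors.read_state(): the state, without advancing time (a new reading comes with each control period).
- eyes.camera(name): name is "scene" or "top" or "wrist"; returns a dict with "pixels" (384x512x3 uint8, red, green, blue), "intrinsics" (3x3 intrinsics, pixels), "k1" (the pictures are not rectified: a ray, as slopes to the right and down, at radius r is drawn at 1 + k1 r^2 times it, then the intrinsics apply), "pose" (4x4, takes a point from camera to world coordinates). Camera axes: x right, y down, z forward; pixel columns grow to the right and rows downward; lengths in m; the calibration is good to about 2 mm. A picture is of the moment at which its call begins. There is no depth.
- order.close_job(): hands the job in; it is judged then, once.
Trained networks look in a picture, given as the dict that the camera call returned (one of the last four; its "shot" number tells which), for a name from the list of things; names that differ only in an ending like _2 or _b are one class to them, and where a whole thing is asked for, a point or a joint stands for the part that bears it (a point fixed in the world has none). Each returns a list of dicts, best first, with "conf" (0 to 1); they miss things now and then, are a little off and sometimes report something else, mostly with a low value. They report only what shows in the picture. A call takes as long as a camera call. They do not tell look-alikes from the thing itself.
- eyes.look_for(name, picture): "bbox" ([left, top, right, bottom] in pixels, round what is visible of it).
The state is a dict: "time": time; "joint_positions": joint angles; "joint_vel": joint speeds; "joint_torque": joint torques, N m; "ee_pos": TCP position; "eef_rot": TCP orientation; "ft_force": force on the tool from outside, world axes, zero at the start; "torque": the same for the moment, N m; "width": finger opening in m; "grip_force": force on a finger pad.
Only numpy, scipy, OpenCV 4.12 (cv2) and the standard library are available. Lean on these libraries where they do the work, as an engineer would, in place of code of your own. Each camera call takes 0.05 s, during which the arm holds its last target. There are 200 camera calls.

TASK

Fit the tube die (the round plate with the small bridge on top) in the extruder's die head: set it on the steel seat plate, bridge up, and slide it about with light pressure until it drops into the shallow round pocket and lies flush. Then swing both retaining clips in over its rim, and leave the other things on the table where they are.

Things in the scene. Friction and masses are not known exactly. Their poses are not given: they have to be found in the camera images.
- die_head: Dark grey cast die head of a clay extruder, standing on its flange, 136 x 204 x 52 mm (x, y, z), too heavy to move. Origin at the centre of its underside, z up, long axis y. On it is screwed a bright steel seat plate, 118 x 124 mm (x, y), its level upper face 52 mm above the origin, with a round pocket in its middle. The seat is soft: a press or knock of 60 N marks it.
- seat_middle (a point): Point of the head 52 mm straight above its origin, level with the seat face. The pocket (78 mm across, 6 mm deep, a 56 mm hole through its floor) is NOT centred here: the seat plate's screw holes are oversize, so pocket and plate lie up to 6 mm off in the head's x and as much in y, differently each time and not measured; find it by feel or sight. The plate stays put under light loads.
- tube_die: Aluminium tube die, 0.1 to 0.2 kg: round plate 76 mm across, 6 mm thick, lower edge chamfered 2 mm. Origin at the centre of its underside, z up. Its bridge is a bar 30 mm long along the die's x, 10 mm wide along its y, 36 to 44 mm above the origin, with legs at both ends and a nut 7 mm higher in its middle. Grip the bar across its width from above. In the pocket it lies flush with 1 mm play.
- clip_left (a joint): Angle of the flat steel retaining clip on the head's +y side. 0: closed against its stop, arm pointing from the pivot to the head's centre, over the die's rim. Grows as the arm swings out to the head's -x (1.57: arm points to -x; stop at 1.95). Stays where left. Arm 57 mm long, 14 mm wide, 53.5 to 58.5 mm above the head's origin, so it cannot pass over a die that is not flush.
- left_pivot (a point): Pivot of the left clip on the head, at head x = 0, y = +82 mm, 53.5 mm above the head's origin; its axes are the head's. 34 mm from it along the arm stands a round steel pin, 9 mm in diameter, reaching from the arm's top to 81.5 mm above the head's origin: pinch or push it to swing the clip (about 1.5 N).
- clip_right (a joint): Angle of the mirrored clip on the head's -y side, same sizes. 0: closed, arm pointing from its pivot to the head's centre; it too grows as the arm swings out to the head's -x.
- right_pivot (a point): Pivot of the right clip, at head x = 0, y = -82 mm, 53.5 mm above the head's origin; its pin also stands 34 mm along the arm.
- flat_die: Another die lying on the table, same plate of 76 mm and 6 mm but without a bridge. Not needed; leave it. Origin at the centre of its underside.
- bottle: Small glaze bottle, 47 mm in diameter, 100 mm tall, standing on the table to the left of the head. Leave it. Origin at the centre of its underside.
- bowl: Small cream pot, 73 mm in diameter, 41 mm tall. Leave it. Origin at the centre of its underside.
- wood_tool: Wooden modelling tool, 151 mm long, 20 mm wide, 9 mm high, lying along its own y. Leave it. Origin under its middle.
There are look-alikes about, which are no part of the job. What is shaped like the tube_die but green or turquoise is not meant.

How it is judged:
By the outcome, as a careful person would: the job done as asked, in the order asked, and still so for the second after the job is handed in, with the robot touching nothing.
It also fails if it takes over 72 s, if anything falls off the work surface, if the arm or the gripper's body presses on something with over 40 N, if the wrist force passes 120 N, or if a joint passes its speed limit or range.

## Working session

There is one attempt and no reset: what is moved stays moved. The work goes in short steps, Python scripts to look and compute and a tool call to move; the robot and the scene stay as the last step left them, time stands still between calls to the robot, and variables do not carry over. Pictures are saved under pics/ and viewed, at most 10 in all, crops included, and the job is handed in when it is done.

Besides the shell and the picture viewer there is one more tool, called by a JSON object that holds its "op" and its "data". arm_command: Moves the arm, as the interface text tells. Its arguments: {"type":"object","properties":{"steps":{"type":"array","items":{"type":"object","properties":{"rot":{"type":"array","items":{"type":"number"}},"slide":{"type":"array","items":{"type":"number"}},"grip":{"type":"number"}}}},"newtons":{"type":"number"}},"required":["steps"]}

```bash
mkdir -p pics; cat > h.py <<'E'
import numpy as np, cv2
from scipy.spatial.transform import Rotation as R
from bench import sensors, eyes, order
def shot(n,f=None):
    p=eyes.camera(n)
    if f: cv2.imwrite('pics/'+f,p["pixels"][:,:,::-1])
    return p
def ray(p,u,v):
    K=np.array(p["intrinsics"]);d=np.array([(u-K[0,2])/K[0,0],(v-K[1,2])/K[1,1]]);s=d.copy()
    for _ in range(20): s=d/(1+p["k1"]*(s@s))
    T=np.array(p["pose"]);return T[:3,3],T[:3,:3]@np.r_[s,1]
def at(p,u,v,z):
    o,d=ray(p,u,v);return o+d*(z-o[2])/d[2]
def proj(p,X):
    T=np.array(p["pose"]);c=(np.atleast_2d(X)-T[:3,3])@T[:3,:3];s=c[:,:2]/c[:,2:]
    s=s*(1+p["k1"]*(s**2).sum(1,keepdims=True));K=np.array(p["intrinsics"])
    return s*[K[0,0],K[1,1]]+[K[0,2],K[1,2]]
E
python3 - <<'E'
from h import *
a=[]
for n in("scene","top"):
    p=shot(n);a.append(p["pixels"][:,:,::-1])
    print(n,np.round(p["pose"],3).tolist(),np.round(p["intrinsics"],1).tolist(),p["k1"])
    for t in("die_head","tube_die","clip_left","clip_right","flat_die","bottle","bowl","wood_tool"):
        print(t,[(np.round(d["bbox"]).astype(int).tolist(),round(d["conf"],2)) for d in eyes.look_for(t,p)][:4])
    cv2.imwrite(f'pics/{n}0.png',cv2.resize(a[-1],(800,600)))
print(sensors.read_state())
E
```

```text
scene [[0.786, -0.47, 0.402, -0.079], [-0.618, -0.576, 0.535, -0.699], [-0.02, -0.669, -0.743, 0.933], [0.0, 0.0, 0.0, 1.0]] [[415.5, 0.0, 252.1], [0.0, 415.5, 193.3], [0.0, 0.0, 1.0]] 0.020820895098936597
die_head [([228, 126, 298, 180], 0.82)]
tube_die [([221, 198, 247, 218], 0.95), ([241, 295, 271, 326], 0.72), ([271, 249, 298, 275], 0.69), ([306, 235, 337, 257], 0.64)]
clip_left [([237, 132, 248, 148], 0.52), ([227, 97, 242, 129], 0.38)]
clip_right []
flat_die [([312, 186, 335, 208], 0.68)]
bottle [([228, 95, 240, 129], 0.84), ([234, 135, 243, 148], 0.56)]
bowl [([331, 274, 361, 305], 0.65)]
wood_tool [([261, 205, 296, 232], 0.68)]
top [[-0.027, -0.995, 0.1, 0.252], [-1.0, 0.028, 0.012, -0.089], [-0.015, -0.099, -0.995, 1.734], [0.0, 0.0, 0.0, 1.0]] [[462.5, 0.0, 250.4], [0.0, 462.5, 190.8], [0.0, 0.0, 1.0]] -0.030863342922592813
die_head [([182, 140, 240, 182], 0.56)]
tube_die [([301, 171, 320, 193], 0.74), ([294, 202, 317, 223], 0.66), ([313, 238, 335, 256], 0.64), ([236, 202, 256, 221], 0.63)]
clip_left [([191, 159, 192, 172], 0.42)]
clip_right [([227, 152, 237, 171], 0.57)]
f
[... 201 characters left out ...]
int_positions': array([-1.33761779,  0.33220653, -0.06467785,  1.46008554,  0.02158501,
        1.34990317, -0.08850286]), 'joint_vel': array([ 0.00011205,  0.00013385,  0.00042661, -0.000577  ,  0.00209398,
        0.00042938,  0.00030207]), 'joint_torque': array([ 5.47898217e-04, -6.22999191e+01,  2.51546048e-02, -3.90127695e+01,
       -6.11436646e-02,  3.11816717e-02,  4.52530207e-05]), 'ee_pos': array([0.15812088, 0.60469536, 0.22257829]), 'eef_rot': array([ 1.27552907e-01,  9.91831767e-01,  4.63715452e-05, -7.84285671e-06]), 'ft_force': array([ 0.47596395,  0.46523005, -0.60983337]), 'torque': array([0.08937461, 0.00523973, 0.01021557]), 'grip_force': 0.0, 'width': 0.08703419242582368}
```

View pics/top0.png

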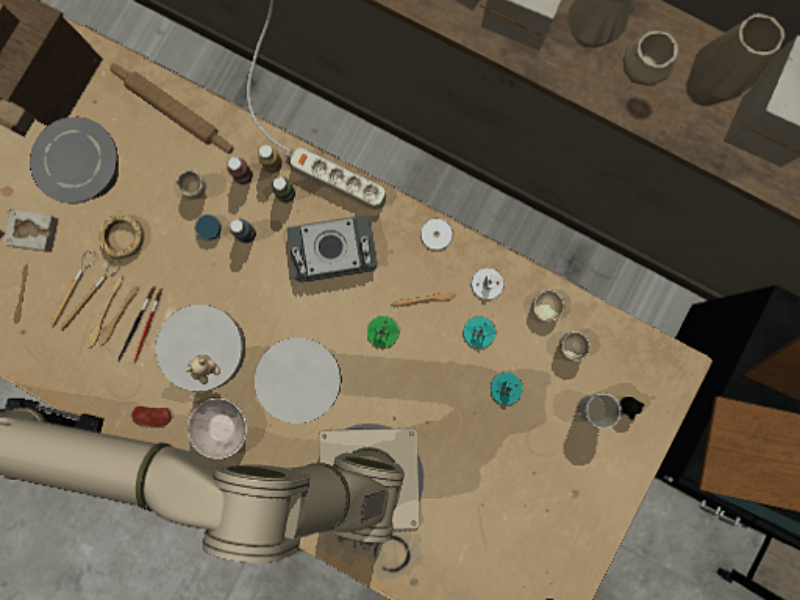

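View pics/scene0.png

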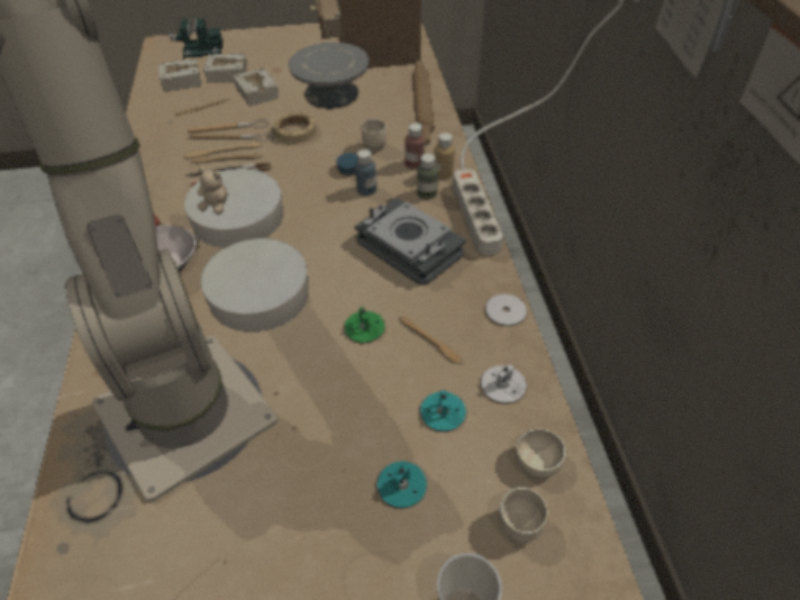

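The top view (800x600) shows these candidates:
- White or aluminium die with a bridge at (488,284).
- Green die at (383,332).
- Turquoise dies at (479,333) and (507,389).
- Bridge-less flat die at (436,235).

I choose the aluminium one at (488,284), which is (312,182) in raw pixels. The head is at (332,247), with its clips pointing away from its centre line.

```bash
python3 - <<'E'
from h import *
p=shot("top");s=shot("scene")
for n,u,v,z in(("die",312,182,.006),("flat",279.5,150,.006),("headpocket",211.5,157,.052),("green",245,212,.006),("bottle",154,147,.1),("cup1",350,197,.04)):
    w=at(p,u,v,z);print(n,w.round(3),proj(s,w).round(1))
c=[cv2.resize(p["pixels"][a:b,l:r,::-1],(400,400),interpolation=cv2.INTER_CUBIC) for a,b,l,r in((157,207,287,337),(125,195,176,246))]
d=[cv2.resize(s["pixels"][a:b,l:r,::-1],(400,200),interpolation=cv2.INTER_CUBIC) for a,b,l,r in((228,263,290,360),(120,185,210,340))]
cv2.imwrite('pics/crop1.png',np.vstack([np.hstack(c),np.hstack(d)]))
E
```

```text
die [ 0.451 -0.3    0.006] [[322.3 245.6]]
flat [ 0.577 -0.182  0.006] [[324.5 197.8]]
headpocket [0.55  0.072 0.052] [[263.  145.8]]
green [ 0.346 -0.045  0.006] [[234.1 208.2]]
bottle [0.584 0.274 0.1  ] [[233.   99.9]]
cup1 [ 0.388 -0.433  0.04 ] [[344.3 287.1]]
```

View pics/crop1.png

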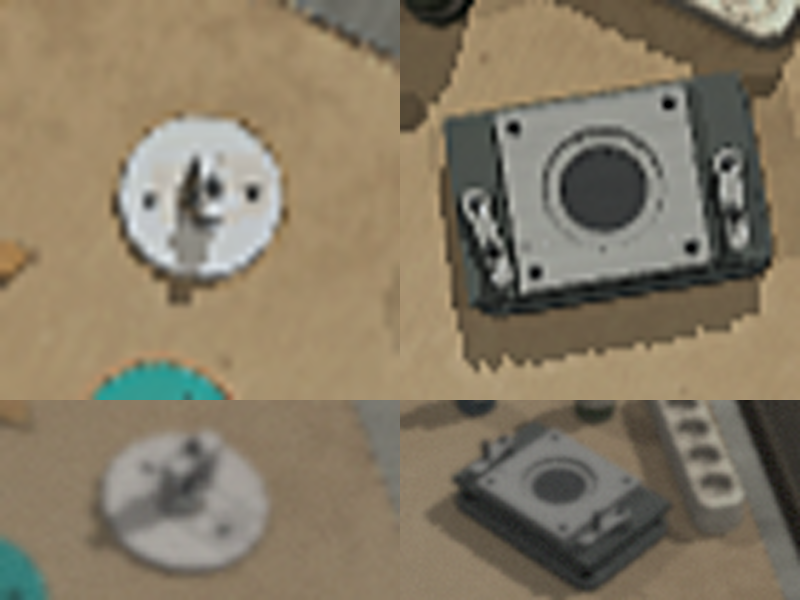

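The crop confirms it: bare metal plate, bridge with nut, and a cast shadow. The head's two clips stand open towards -x, and the scene view agrees to within 3 px. Next I swing the arm over the die.

```bash
python3 - <<'E'
from h import *
a=np.radians(np.linspace(75.4,-33.6,25));r=np.linspace(.625,.54,25)
P=np.c_[r*np.cos(a),r*np.sin(a)];d=np.round(np.diff(P,axis=0),3)
for i in range(3): print(d[8*i:8*i+8].tolist())
print(d.sum(0)+[.158,.605])
E
```

```text
[[0.046, -0.018], [0.044, -0.021], [0.042, -0.025], [0.04, -0.028], [0.037, -0.031], [0.035, -0.033], [0.032, -0.036], [0.029, -0.038]]
[[0.025, -0.04], [0.022, -0.042], [0.019, -0.043], [0.015, -0.044], [0.011, -0.045], [0.008, -0.045], [0.004, -0.045], [0.0, -0.045]]
[[-0.003, -0.045], [-0.007, -0.044], [-0.01, -0.043], [-0.013, -0.042], [-0.017, -0.041], [-0.02, -0.039], [-0.023, -0.037], [-0.025, -0.035]]
[ 0.449 -0.3  ]
```

{"op": "arm_command", "data": {"steps": [{"slide":[0.046,-0.018,0.005],"rot":[0,0,-4.5],"grip":1},{"slide":[0.044,-0.021,0.005],"rot":[0,0,-4.5],"grip":1},{"slide":[0.042,-0.025,0.005],"rot":[0,0,-4.5],"grip":1},{"slide":[0.04,-0.028,0.005],"rot":[0,0,-4.5],"grip":1},{"slide":[0.037,-0.031,0.005],"rot":[0,0,-4.5],"grip":1},{"slide":[0.035,-0.033,0.005],"rot":[0,0,-4.5],"grip":1},{"slide":[0.032,-0.036,0],"rot":[0,0,-4.5],"grip":1},{"slide":[0.029,-0.038,0],"rot":[0,0,-4.5],"grip":1}]}}

```text
time: 2.0
ee_pos: [0.4641, 0.3735, 0.2527]
eef_rot: [0.429, 0.903, 0.0, 0.0]
ft_force: [0.1, 0.9, -0.7]
width: 0.0871
grip_force: 0.0
```

{"op": "arm_command", "data": {"steps": [{"slide":[0.025,-0.04,0],"rot":[0,0,-4.5],"grip":1},{"slide":[0.022,-0.042,0],"rot":[0,0,-4.5],"grip":1},{"slide":[0.019,-0.043,0],"rot":[0,0,-4.5],"grip":1},{"slide":[0.015,-0.044,0],"rot":[0,0,-4.5],"grip":1},{"slide":[0.011,-0.045,0],"rot":[0,0,-4.5],"grip":1},{"slide":[0.008,-0.045,0],"rot":[0,0,-4.5],"grip":1},{"slide":[0.004,-0.045,0],"rot":[0,0,-4.5],"grip":1},{"slide":[0,-0.045,0],"rot":[0,0,-4.5],"grip":1}]}}

```text
time: 3.0
ee_pos: [0.5672, 0.0242, 0.2527]
eef_rot: [0.687, 0.727, 0.0, 0.0]
ft_force: [0.2, 0.5, 0.3]
width: 0.0869
grip_force: 0.0
```

The wrist is now over the head, so I take a picture here to measure it.

```bash
python3 - <<'E'
from h import *
p=shot("wrist");cv2.imwrite('pics/w1.png',cv2.resize(p["pixels"][:,:,::-1],(800,600)))
import pickle;pickle.dump(p,open('w1.pkl','wb'))
print(np.round(p["pose"],3).tolist(),np.round(p["intrinsics"],1).tolist(),p["k1"])
E
```

```text
[[0.998, 0.054, 0.017, 0.563], [0.057, -0.958, -0.281, 0.101], [0.001, 0.281, -0.96, 0.416], [0.0, 0.0, 0.0, 1.0]] [[276.6, 0.0, 254.4], [0.0, 276.6, 189.4], [0.0, 0.0, 1.0]] -0.016002181990910417
```

View pics/w1.png

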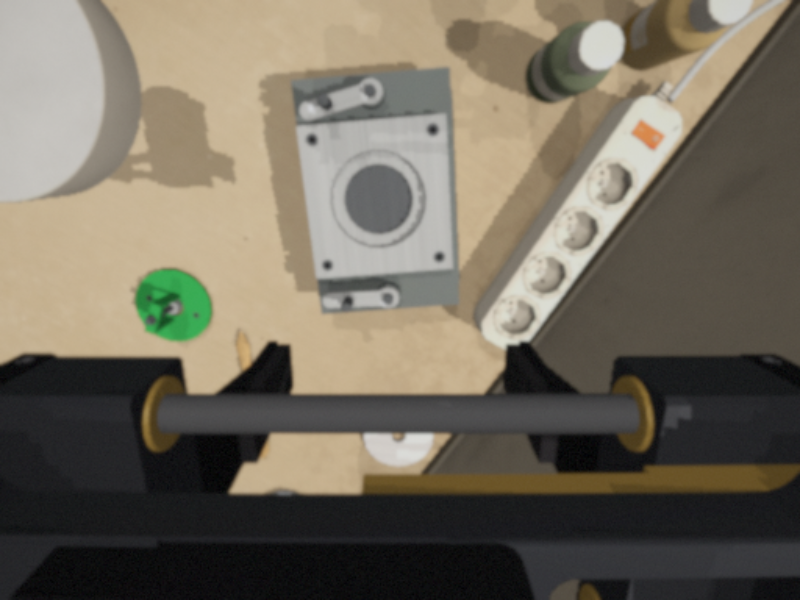

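The wrist view (800x600) shows the head with the pocket at (379,199) and the seat screws at (312,140), (433,130), (327,265) and (439,256). The left clip's pivot is at (370,91) and the right clip's at (388,296). Both arms point to image left, which is -x. The green die is at (173,303).

```bash
python3 - <<'E'
from h import *
import pickle;p=pickle.load(open('w1.pkl','rb'));k=1/1.5625
def f(u,v,z):return at(p,(u+.5)*k-.5,(v+.5)*k-.5,z)
S=np.array([f(*a,.052) for a in((312,140),(433,130),(327,265),(439,256))]);print(S.round(4).tolist(),"c",S.mean(0).round(4))
L=f(370,91,.0585);Rr=f(388,296,.0585);print("piv",L.round(4),Rr.round(4),"mid",((L+Rr)/2).round(4),"dist",np.linalg.norm(L-Rr),"yaw",np.degrees(np.arctan2(*(L-Rr)[[1,0]]))-90)
e=(S[1]-S[0]+S[3]-S[2]);print("seat yaw",np.degrees(np.arctan2(e[1],e[0])))
# pocket: sample gradients on rays in a rectified top view of the seat plane
g=p["pixels"].mean(2).astype(np.float32);c=S.mean(0)[:2];n=400;s=.0003
X,Y=np.meshgrid((np.arange(n)-n/2)*s,(np.arange(n)-n/2)*s)
uv=proj(p,np.c_[(X+c[0]).ravel(),(Y+c[1]).ravel(),np.full(X.size,.052)]).astype(np.float32)
r=cv2.remap(g,uv[:,0].reshape(n,n),uv[:,1].reshape(n,n),1);cv2.imwrite('rect.png',r)
best=[]
b=cv2.GaussianBlur(r,(0,0),3);t=np.linspace(0,2*np.pi,120)
for R0 in(.037,.038,.039,.040,.041):
  for x in np.arange(-.008,.008,.0005):
    for y in np.arange(-.008,.008,.0005):
      q=lambda R:b[(n/2+(y+R*np.sin(t))/s).astype(int),(n/2+(x+R*np.cos(t))/s).astype(int)]
      best.append((abs(q(R0+.0015)-q(R0-.0015)).mean(),R0,x+c[0],y+c[1]))
best.sort(reverse=True)
for z in best[:6]:print(np.round(z,4))
for u,v in((323,101),(347,299)):print("pin",f(u,v,.0815).round(4))
print("green",f(173,303,.02).round(3))
cv2.imwrite('pics/rect.png',r)
E
```

```text
[[0.4941, 0.1201, 0.052], [0.5896, 0.1329, 0.052], [0.5072, 0.0191, 0.052], [0.6027, 0.0324, 0.052]] c [0.5484 0.0761 0.052 ]
piv [0.5392 0.1574 0.0585] [ 0.561  -0.0037  0.0585] mid [0.5501 0.0769 0.0585] dist 0.1626507961376153 yaw 7.71570895118839
seat yaw 7.788471510478043
[23.5492  0.04    0.5484  0.0766]
[23.222   0.04    0.5479  0.0766]
[23.0264  0.04    0.5484  0.0761]
[22.8414  0.04    0.5484  0.0771]
[22.6377  0.04    0.5479  0.0761]
[22.5383  0.04    0.5479  0.0771]
pin [0.5075 0.1454 0.0815]
pin [ 0.5282 -0.0014  0.0815]
green [ 0.354 -0.034  0.02 ][ WARN:0@0.214] global loadsave.cpp:1063 imwrite_ Unsupported depth image for selected encoder is fallbacked to CV_8U.
```

{"op": "arm_command", "data": {"steps": [{"slide":[-0.003,-0.045,0],"rot":[0,0,-4.5],"grip":1},{"slide":[-0.007,-0.044,0],"rot":[0,0,-4.5],"grip":1},{"slide":[-0.01,-0.043,0],"rot":[0,0,-4.5],"grip":1},{"slide":[-0.013,-0.042,0],"rot":[0,0,-4.5],"grip":1},{"slide":[-0.017,-0.041,0],"rot":[0,0,-4.5],"grip":1},{"slide":[-0.02,-0.039,0],"rot":[0,0,-4.5],"grip":1},{"slide":[-0.023,-0.037,0],"rot":[0,0,-4.5],"grip":1},{"slide":[-0.025,-0.035,0],"rot":[0,0,-4.5],"grip":1}]}}

```text
time: 4.05
ee_pos: [0.4484, -0.3014, 0.2527]
eef_rot: [0.878, 0.479, 0.0, 0.0]
ft_force: [0.2, 0.2, -0.6]
width: 0.0872
grip_force: 0.0
```

```bash
python3 - <<'E'
from h import *
p=shot("wrist");print(proj(p,[[.451,-.3,.04],[.451,-.3,.006]]),p["pose"][:3,3].round(3))
print([(np.round(d["bbox"]).tolist(),d["conf"]) for d in eyes.look_for("tube_die",p)])
E
```

```text
[[254.87956419 164.91205932]
 [254.80546288 160.4857383 ]] [ 0.49  -0.237  0.416]
[([159.0, 159.0, 208.0, 210.0], 0.94), ([58.0, 11.0, 116.0, 76.0], 0.73), ([119.0, 237.0, 151.0, 252.0], 0.55)]
```

```bash
python3 - <<'E'
from h import *
p=shot("wrist");cv2.imwrite('pics/w2.png',cv2.resize(p["pixels"][:,:,::-1],(800,600)))
import pickle;pickle.dump(p,open('w2.pkl','wb'))
E
```

```text
(no output)
```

View pics/w2.png

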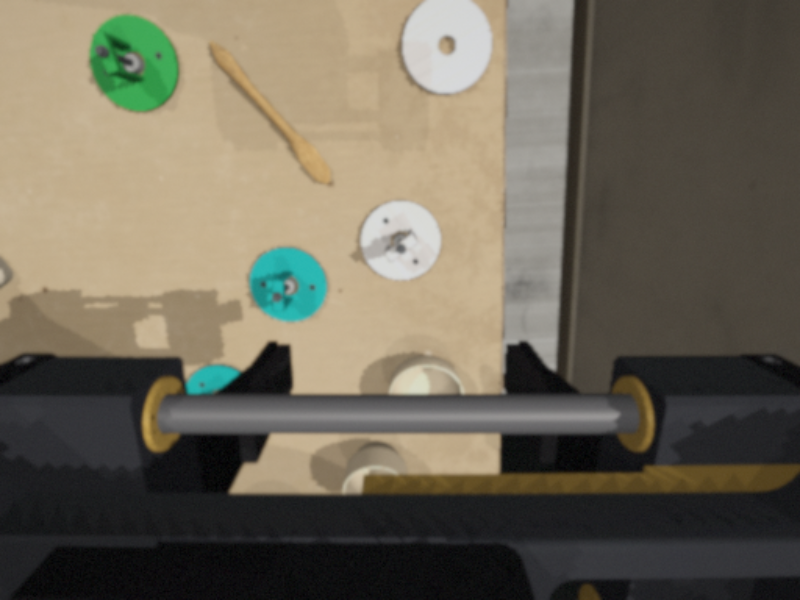

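The wrist view shows the aluminium die at (401,240), with screw holes at (386,221) and (416,262). The turquoise die is at (288,284), the green one at (134,62) and the flat die at (446,45). I zoom in to see which way the bridge runs.

```bash
python3 - <<'E'
from h import *
import pickle;p=pickle.load(open('w2.pkl','rb'))
g=p["pixels"][120:188,222:290];cv2.imwrite('pics/w2c.png',cv2.resize(g[:,:,::-1],(600,600),interpolation=cv2.INTER_CUBIC))
m=(g.min(2)>140).astype(np.uint8);c=max(cv2.findContours(m,0,1)[0],key=cv2.contourArea)
e=cv2.fitEllipse(cv2.convexHull(c));print(e,at(p,e[0][0]+222,e[0][1]+120,.006))
E
```

```text
((27.409439086914062, 36.772769927978516), (77.66240692138672, 105.4327163696289), 105.18856811523438) [ 0.44467342 -0.29462104  0.006     ]
```

View pics/w2c.png

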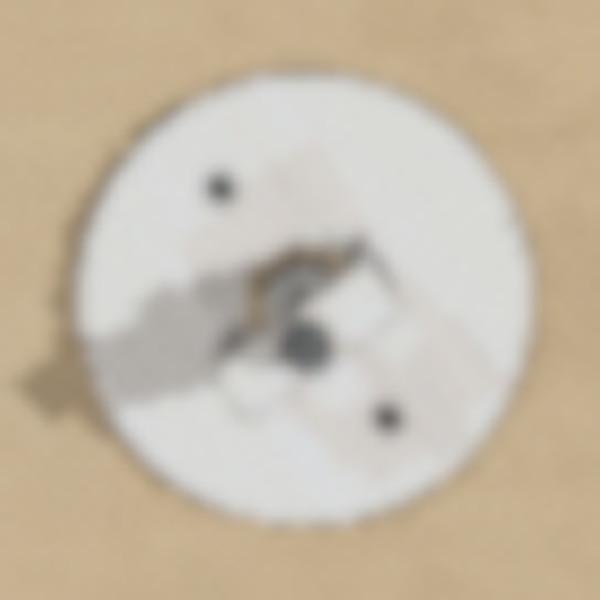

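The crop shows the plate centred at (305,298), with holes at (220,187) and (388,417). The bar runs from (245,395) to (370,300), square to the line of holes. The dark nut is at (305,347).

```bash
python3 - <<'E'
from h import *
import pickle;p=pickle.load(open('w2.pkl','rb'))
f=lambda x,y,z:at(p,222+(x+.5)/8.8235-.5,120+(y+.5)/8.8235-.5,z)
print("c",f(305,298,.006),"diam",np.linalg.norm(f(75,298,.006)-f(535,298,.006)))
h=f(220,187,.006)-f(388,417,.006);b=f(370,300,.044)-f(245,395,.044)
print("holes",np.degrees(np.arctan2(h[1],h[0])),"bar",np.degrees(np.arctan2(b[1],b[0])),np.linalg.norm(b),"mid bar",(f(370,300,.044)+f(245,395,.044))/2,"nut",f(305,347,.051))
q=R.from_quat(sensors.read_state()["eef_rot"]);y=q.apply([0,1,0]);print("tool y",np.degrees(np.arctan2(y[1],y[0])),sensors.read_state()["ee_pos"])
E
```

```text
c [ 0.4558952  -0.29577531  0.006     ] diam 0.0776884902095414
holes 92.95202122021176 bar 4.41373767151126 0.024255323883577207 mid bar [ 0.4549621  -0.29725694  0.044     ] nut [ 0.45537399 -0.29590738  0.051     ]
tool y -32.900082490529584 [ 0.44771984 -0.30224204  0.25294317]
```

{"op": "arm_command", "data": {"steps": [{"slide":[0.002,0.001,-0.03],"rot":[0,0,-9],"grip":0.7},{"slide":[0.001,0.001,-0.03],"rot":[0,0,-9],"grip":0.7},{"slide":[0.001,0.001,-0.03],"rot":[0,0,-9],"grip":0.7},{"slide":[0.001,0.001,-0.03],"rot":[0,0,-9],"grip":0.7},{"slide":[0.001,0.001,-0.02],"rot":[0,0,-9],"grip":0.7},{"slide":[0.001,0.001,-0.01],"rot":[0,0,-9],"grip":0.7},{"grip":0.7},{"grip":0.7}]}}

```text
schema error: expected keys rot, slide, grip
```

```bash
python3 - <<'E'
from h import *
P=[]
for _ in range(3):
    p=shot("wrist");P.append(sensors.read_state()["ee_pos"])
q=R.from_quat(sensors.read_state()["eef_rot"]);y=q.apply([0,1,0]);print("tool y",np.degrees(np.arctan2(y[1],y[0])),np.round(P,4).tolist(),sensors.read_state()["joint_positions"].round(2))
g=cv2.resize(p["pixels"][:,:,::-1],(800,600))
for X in([.4555,-.296,.006],[.4555,-.296,.044],[.4405,-.297,.044],[.4705,-.295,.044]):
    u=(proj(p,X)[0]*1.5625).astype(int);cv2.circle(g,tuple(int(i) for i in u),3,(0,0,255),-1)
cv2.imwrite('pics/w3.png',g)
E
```

```text
tool y -32.51878741499587 [[0.449, -0.3005, 0.2528], [0.4497, -0.2996, 0.2526], [0.45, -0.2992, 0.2525]] [-0.21  0.14  0.8   1.68 -0.11  1.36  0.03]
```

View pics/w3.png

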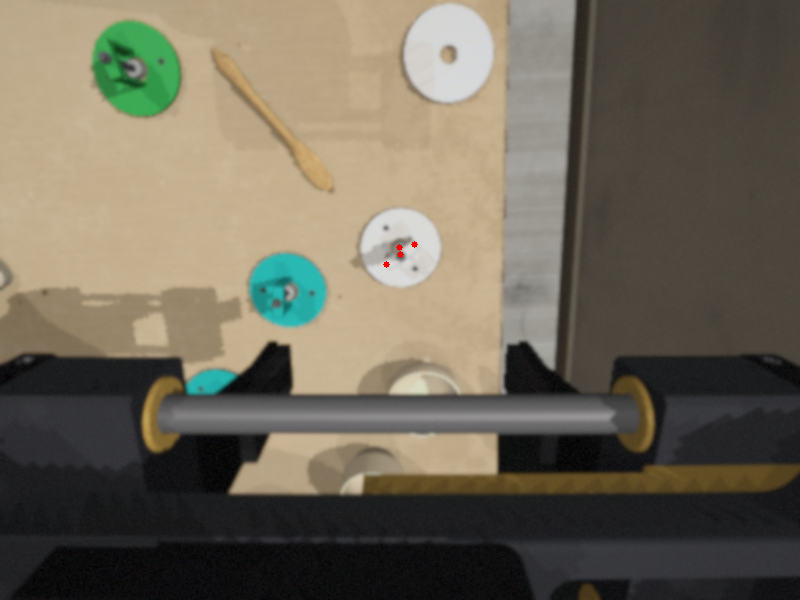

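The call was refused for its format. In this view (401,247) the projected plate centre and bar ends fall on the die's bridge, so the estimate holds. I resend the approach with every key filled in.

{"op": "arm_command", "data": {"steps": [{"slide":[0.001,0.001,-0.03],"rot":[0,0,-9],"grip":0.7},{"slide":[0.001,0.001,-0.03],"rot":[0,0,-9],"grip":0.7},{"slide":[0.001,0.001,-0.03],"rot":[0,0,-9],"grip":0.7},{"slide":[0.001,0.001,-0.03],"rot":[0,0,-9],"grip":0.7},{"slide":[0.001,0,-0.02],"rot":[0,0,-9],"grip":0.7},{"slide":[0.001,0,-0.01],"rot":[0,0,-9],"grip":0.7},{"slide":[0,0,0],"rot":[0,0,0],"grip":0.7},{"slide":[0,0,0],"rot":[0,0,0],"grip":0.7}]}}

```text
time: 5.35
ee_pos: [0.4557, -0.2959, 0.103]
eef_rot: [1.0, 0.032, 0.0, 0.0]
ft_force: [-0.1, -0.0, 0.8]
width: 0.0608
grip_force: 0.0
```

```bash
python3 - <<'E'
from h import *
s=sensors.read_state();q=R.from_quat(s["eef_rot"]);y=q.apply([0,1,0]);print("tool y",np.degrees(np.arctan2(y[1],y[0])),s["ee_pos"],s["joint_positions"].round(2),s["ft_force"])
E
```

```text
tool y -86.38178960996838 [ 0.45573646 -0.29586456  0.10296186] [-0.25  0.35  0.89  1.86 -0.3   1.08 -0.76] [-0.10730997 -0.01013988  0.77837602]
```

{"op": "arm_command", "data": {"steps": [{"slide":[0,0,-0.025],"rot":[0,0,0],"grip":0.6},{"slide":[0,0,-0.025],"rot":[0,0,0],"grip":0.6},{"slide":[0,0,-0.02],"rot":[0,0,0],"grip":0.6},{"slide":[0,0,-0.012],"rot":[0,0,0],"grip":0.6},{"slide":[0,0,0],"rot":[0,0,0],"grip":0.3},{"slide":[0,0,0],"rot":[0,0,0],"grip":0.15},{"slide":[0,0,0],"rot":[0,0,0],"grip":0},{"slide":[0,0,0],"rot":[0,0,0],"grip":0}], "newtons": 20}}

```text
time: 6.35
ee_pos: [0.4554, -0.2964, 0.021]
eef_rot: [1.0, 0.029, 0.0, 0.0]
ft_force: [0.4, 0.0, 0.2]
width: 0.0201
grip_force: 0.0
```

{"op": "arm_command", "data": {"steps": [{"slide":[0,0,0],"rot":[0,0,0],"grip":0},{"slide":[0,0,0],"rot":[0,0,0],"grip":0},{"slide":[0,0,0],"rot":[0,0,0],"grip":0},{"slide":[0,0,0.01],"rot":[0,0,0],"grip":0},{"slide":[0,0,0.02],"rot":[0,0,0],"grip":0},{"slide":[0,0,0.03],"rot":[0,0,0],"grip":0},{"slide":[0,0,0.03],"rot":[0,0,0],"grip":0},{"slide":[0,0,0.03],"rot":[0,0,0],"grip":0}]}}

```text
time: 7.35
ee_pos: [0.455, -0.2966, 0.1428]
eef_rot: [1.0, 0.029, 0.0, 0.0]
ft_force: [1.2, -0.3, -0.9]
width: 0.0096
grip_force: 20.0
```

```bash
python3 - <<'E'
from h import *
p=shot("wrist","w4.png");P=[]
for _ in range(3):
    shot("wrist");P.append(sensors.read_state()["ee_pos"])
s=sensors.read_state();print(np.round(P,4),s["ft_force"],s["torque"],s["width"],s["grip_force"],R.from_quat(s["eef_rot"]).as_matrix().round(3).tolist())
E
```

```text
[[ 0.4565 -0.2976  0.1446]
 [ 0.456  -0.2969  0.1427]
 [ 0.4554 -0.2963  0.1414]] [-0.03348043  0.25753665 -2.60095372] [-0.04296885  0.21352052 -0.03640408] 0.009576648720212097 19.990078965201974 [[0.998, 0.058, 0.002], [0.058, -0.998, -0.0], [0.002, 0.0, -1.0]]
```

View pics/w4.png

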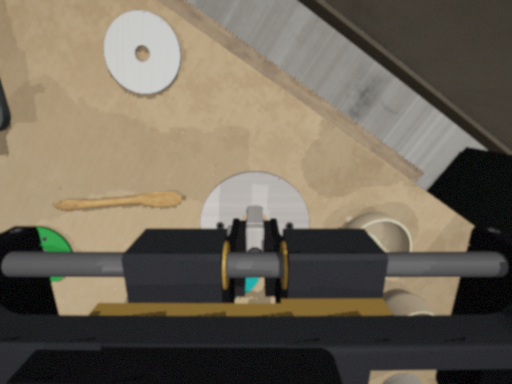

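The view shows the die held by its bar, with the plate under the fingers at (255,215) and the finger opening at 9.6 mm. Now I carry it to the head.

{"op": "arm_command", "data": {"steps": [{"slide":[0.012,0.046,0],"rot":[0,0,0],"grip":0},{"slide":[0.012,0.047,0],"rot":[0,0,0],"grip":0},{"slide":[0.012,0.047,0],"rot":[0,0,0],"grip":0},{"slide":[0.012,0.047,0],"rot":[0,0,0],"grip":0},{"slide":[0.012,0.047,0],"rot":[0,0,0],"grip":0},{"slide":[0.012,0.047,0],"rot":[0,0,0],"grip":0},{"slide":[0.011,0.046,0],"rot":[0,0,0],"grip":0},{"slide":[0.01,0.046,0],"rot":[0,0,0],"grip":0}]}}

```text
time: 8.55
ee_pos: [0.5477, 0.078, 0.1397]
eef_rot: [1.0, 0.029, -0.001, 0.0]
ft_force: [1.1, -0.9, -1.4]
width: 0.0095
grip_force: 20.0
```

```bash
cat > fit.py <<'E'
from h import *
def fit(p,z,c,Rs,a0,a1,w=.008,n=400,s=.0003):
    g=p["pixels"].mean(2).astype(np.float32)
    X,Y=np.meshgrid((np.arange(n)-n/2)*s,(np.arange(n)-n/2)*s)
    uv=proj(p,np.c_[(X+c[0]).ravel(),(Y+c[1]).ravel(),np.full(X.size,z)]).astype(np.float32)
    r=cv2.remap(g,uv[:,0].reshape(n,n),uv[:,1].reshape(n,n),1)
    b=cv2.GaussianBlur(r,(0,0),3);t=np.radians(np.linspace(a0,a1,120));best=[]
    for R0 in Rs:
      for x in np.arange(-w,w,.0005):
        for y in np.arange(-w,w,.0005):
          q=lambda R:b[(n/2+(y+R*np.sin(t))/s).astype(int),(n/2+(x+R*np.cos(t))/s).astype(int)]
          best.append((abs(q(R0+.0015)-q(R0-.0015)).mean(),R0,x+c[0],y+c[1]))
    return max(best),r
E
python3 - <<'E'
from fit import *
for _ in range(4): p=shot("wrist")
s=sensors.read_state();e=s["ee_pos"];print(e,s["ft_force"],s["joint_positions"].round(2))
q=R.from_quat(s["eef_rot"]);x=q.apply([1,0,0]);a=np.degrees(np.arctan2(x[1],x[0]));print("tool x",a)
for z in(e[2]-.015,e[2]-.021):
    r=fit(p,z,e[:2],(.0375,.038,.0385),a-60,a+60)[0];print(np.round(r,4),"off",np.round(np.array(r[2:])-e[:2],4))
E
```

```text
[0.54746915 0.0771119  0.13957657] [-0.63437763 -0.02066526 -0.91076787] [-0.85  0.28  0.74  1.79 -0.21  1.15 -1.56]
tool x 3.4435068958443154
[4.3628e+01 3.7500e-02 5.4750e-01 7.9100e-02] off [0.    0.002]
[4.49807e+01 3.75000e-02 5.46500e-01 7.91000e-02] off [-0.001  0.002]
```

{"op": "arm_command", "data": {"steps": [{"slide":[0.001,0,-0.02],"rot":[0,0,0],"grip":0},{"slide":[0.001,0,-0.02],"rot":[0,0,0],"grip":0},{"slide":[0,0,-0.015],"rot":[0,0,0],"grip":0},{"slide":[0,0,-0.005],"rot":[0,0,0],"grip":0},{"slide":[0,0,-0.002],"rot":[0,0,0],"grip":0},{"slide":[0,0,-0.002],"rot":[0,0,0],"grip":0},{"slide":[0,0,0],"rot":[0,0,0],"grip":0},{"slide":[0,0,0],"rot":[0,0,0],"grip":0}]}}

```text
time: 9.75
ee_pos: [0.5503, 0.0768, 0.0769]
eef_rot: [1.0, 0.029, 0.0, -0.0]
ft_force: [-0.1, 0.3, -1.4]
width: 0.0098
grip_force: 20.0
```

{"op": "arm_command", "data": {"steps": [{"slide":[0,0,-0.001],"rot":[0,0,0],"grip":0},{"slide":[0,0,0],"rot":[0,0,0],"grip":0},{"slide":[0,0,-0.001],"rot":[0,0,0],"grip":0},{"slide":[0,0,0],"rot":[0,0,0],"grip":0},{"slide":[0,0,-0.001],"rot":[0,0,0],"grip":0},{"slide":[0,0,0],"rot":[0,0,0],"grip":0},{"slide":[0,0,0],"rot":[0,0,0],"grip":0},{"slide":[0,0,0],"rot":[0,0,0],"grip":0}]}}

```text
time: 10.75
ee_pos: [0.5501, 0.0767, 0.0736]
eef_rot: [1.0, 0.029, 0.0, 0.0]
ft_force: [-0.5, -0.4, -0.7]
width: 0.0098
grip_force: 20.0
```

{"op": "arm_command", "data": {"steps": [{"slide":[0,0,-0.001],"rot":[0,0,0],"grip":0},{"slide":[0,0,0],"rot":[0,0,0],"grip":0},{"slide":[0,0,-0.001],"rot":[0,0,0],"grip":0},{"slide":[0,0,0],"rot":[0,0,0],"grip":0},{"slide":[0,0,0],"rot":[0,0,0],"grip":0},{"slide":[0,0,0],"rot":[0,0,0],"grip":0},{"slide":[0,0,0],"rot":[0,0,0],"grip":0},{"slide":[0,0,0],"rot":[0,0,0],"grip":0}]}}

```text
time: 11.75
ee_pos: [0.5501, 0.0767, 0.0716]
eef_rot: [1.0, 0.029, -0.0, 0.0]
ft_force: [-0.0, -0.1, -0.4]
width: 0.0098
grip_force: 20.0
```

{"op": "arm_command", "data": {"steps": [{"slide":[0,0,-0.001],"rot":[0,0,0],"grip":0},{"slide":[0,0,0],"rot":[0,0,0],"grip":0},{"slide":[0,0,-0.001],"rot":[0,0,0],"grip":0},{"slide":[0,0,0],"rot":[0,0,0],"grip":0},{"slide":[0,0,0],"rot":[0,0,0],"grip":0},{"slide":[0,0,0],"rot":[0,0,0],"grip":0},{"slide":[0,0,0],"rot":[0,0,0],"grip":0},{"slide":[0,0,0],"rot":[0,0,0],"grip":0}]}}

```text
time: 12.75
ee_pos: [0.5498, 0.0768, 0.07]
eef_rot: [1.0, 0.029, -0.0, -0.0]
ft_force: [-5.3, 0.5, 9.7]
width: 0.0099
grip_force: 20.0
```

The die is about 2 to 3 mm into the pocket, and the chamfer is pushing it towards -x. I ease it that way.

{"op": "arm_command", "data": {"steps": [{"slide":[-0.0005,0,0],"rot":[0,0,0],"grip":0},{"slide":[-0.0005,0,0],"rot":[0,0,0],"grip":0},{"slide":[-0.0005,0,0],"rot":[0,0,0],"grip":0},{"slide":[0,0,0],"rot":[0,0,0],"grip":0},{"slide":[0,0,0],"rot":[0,0,0],"grip":0},{"slide":[0,0,0],"rot":[0,0,0],"grip":0},{"slide":[0,0,0],"rot":[0,0,0],"grip":0},{"slide":[0,0,0],"rot":[0,0,0],"grip":0}]}}

```text
time: 13.75
ee_pos: [0.5486, 0.0767, 0.0695]
eef_rot: [1.0, 0.029, 0.0, 0.0]
ft_force: [1.5, 0.6, 1.3]
width: 0.0095
grip_force: 20.0
```

{"op": "arm_command", "data": {"steps": [{"slide":[0.0003,0,-0.001],"rot":[0,0,0],"grip":0},{"slide":[0,0,0],"rot":[0,0,0],"grip":0},{"slide":[0,0,-0.001],"rot":[0,0,0],"grip":0},{"slide":[0,0,0],"rot":[0,0,0],"grip":0},{"slide":[0,0,0],"rot":[0,0,0],"grip":0},{"slide":[0,0,0],"rot":[0,0,0],"grip":0},{"slide":[0,0,0],"rot":[0,0,0],"grip":0},{"slide":[0,0,0],"rot":[0,0,0],"grip":0}]}}

```text
time: 14.75
ee_pos: [0.5487, 0.0767, 0.0675]
eef_rot: [1.0, 0.029, -0.0, 0.0]
ft_force: [-2.1, 0.7, 2.6]
width: 0.0096
grip_force: 20.0
```

{"op": "arm_command", "data": {"steps": [{"slide":[0,0,-0.0005],"rot":[0,0,0],"grip":0},{"slide":[0,0,0],"rot":[0,0,0],"grip":0},{"slide":[0,0,-0.0005],"rot":[0,0,0],"grip":0},{"slide":[0,0,0],"rot":[0,0,0],"grip":0},{"slide":[0,0,0],"rot":[0,0,0],"grip":0},{"slide":[0,0,0],"rot":[0,0,0],"grip":0},{"slide":[0,0,0],"rot":[0,0,0],"grip":0},{"slide":[0,0,0],"rot":[0,0,0],"grip":0}]}}

```text
time: 15.75
ee_pos: [0.5492, 0.0767, 0.0669]
eef_rot: [1.0, 0.029, 0.0, -0.0]
ft_force: [-2.3, 0.5, 6.1]
width: 0.0099
grip_force: 20.0
```

It has bottomed at 0.067, the expected flush height, with 6 N of pressure. I release, rise and look.

{"op": "arm_command", "data": {"steps": [{"slide":[0,0,0],"rot":[0,0,0],"grip":0.35},{"slide":[0,0,0],"rot":[0,0,0],"grip":0.35},{"slide":[0,0,0],"rot":[0,0,0],"grip":0.35},{"slide":[0,0,0.02],"rot":[0,0,0],"grip":0.35},{"slide":[0,0,0.03],"rot":[0,0,0],"grip":0.35},{"slide":[-0.015,0,0.04],"rot":[0,0,0],"grip":0.35},{"slide":[-0.015,0,0.04],"rot":[0,0,0],"grip":0.35},{"slide":[-0.01,0,0.02],"rot":[0,0,0],"grip":0.35}]}}

```text
time: 16.75
ee_pos: [0.5091, 0.0766, 0.2185]
eef_rot: [1.0, 0.029, 0.001, -0.001]
ft_force: [0.0, -0.9, 0.2]
width: 0.0303
grip_force: 0.0
```

```bash
python3 - <<'E'
from fit import *
for _ in range(4): p=shot("wrist")
s=sensors.read_state();print(s["ee_pos"],s["width"],s["ft_force"])
cv2.imwrite('pics/w5.png',cv2.resize(p["pixels"][:,:,::-1],(800,600)))
import pickle;pickle.dump(p,open('w5.pkl','wb'))
for z in(.052,.058):print(z,np.round(fit(p,z,(.549,.077),(.0375,.038,.0385,.039),0,360)[0],4))
E
```

```text
[0.50893624 0.07693239 0.21620203] 0.03070231639807577 [-0.21558876 -0.18214499  0.05387807]
0.052 [35.1123  0.0375  0.549   0.0765]
0.058 [29.3869  0.0375  0.55    0.0765]
```

View pics/w5.png

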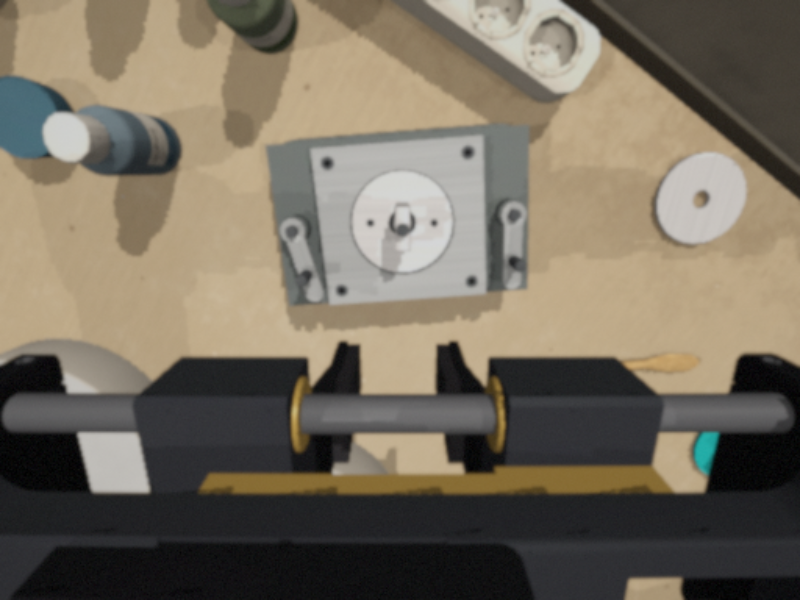

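The picture shows the die flush in the pocket, with its rim centred at (402,221) and no shadow or gap. The left clip's pivot is at (291,230) and its pin at (307,275). The right clip's pivot is at (513,212) and its pin at (515,263). Next I work out the pin arcs.

```bash
python3 - <<'E'
from h import *
import pickle;p=pickle.load(open('w5.pkl','rb'));k=1/1.5625
f=lambda u,v,z:at(p,(u+.5)*k-.5,(v+.5)*k-.5,z)
L=f(291,230,.0585);Q=f(513,212,.0585);print("piv",L.round(4),Q.round(4),np.linalg.norm(L-Q),np.degrees(np.arctan2(*(L-Q)[[1,0]]))-90)
print("pin",f(307,275,.0815).round(4),f(515,263,.0815).round(4))
h=np.radians(7.7);c=((L+Q)/2*.5+.5*np.array([.5501,.0769,.0585]))[:2];X=np.array([np.cos(h),np.sin(h)]);Y=np.array([-X[1],X[0]])
for n,s,pin in(("L",1,[.5075,.1454]),("R",-1,[.5282,-.0014])):
    pv=c+s*.082*Y;d=.5*(np.array(pin)+(f(307,275,.0815) if s>0 else f(515,263,.0815))[:2])-pv;a0=np.arctan2(-d@X,-s*(d@Y));print(n,pv.round(4),"angle",a0,np.linalg.norm(d))
    A=np.linspace(a0,0,9);P=np.array([pv+.034*(-np.sin(a)*X-s*np.cos(a)*Y) for a in A]);print(P[0].round(4),P[-1].round(4),np.diff(P,axis=0).round(4).tolist())
E
```

```text
piv [0.5395 0.1584 0.0585] [ 0.5625 -0.0047  0.0585] 0.16475037579579602 8.044357509469663
pin [0.5115 0.1418 0.0815] [ 0.529  -0.0047  0.0815]
L [0.5396 0.1581] angle 1.2546475963539445 0.0334028573498334
[0.5089 0.1433] [0.5441 0.1245] [[0.0027, -0.0046], [0.0034, -0.0041], [0.004, -0.0035], [0.0045, -0.0029], [0.0049, -0.0021], [0.0052, -0.0014], [0.0053, -0.0005], [0.0053, 0.0003]]
R [ 0.5615 -0.0044] angle 1.3958357063999913 0.03295019333603296
[ 0.5276 -0.003 ] [0.557  0.0293] [[0.0008, 0.0059], [0.0018, 0.0057], [0.0027, 0.0053], [0.0036, 0.0047], [0.0044, 0.004], [0.005, 0.0032], [0.0055, 0.0023], [0.0058, 0.0013]]
```

{"op": "arm_command", "data": {"steps": [{"slide":[0,0.033,0],"rot":[0,0,0],"grip":0.4},{"slide":[0,0.033,-0.01],"rot":[0,0,0],"grip":0.4},{"slide":[0,0,-0.04],"rot":[0,0,0],"grip":0.4},{"slide":[0,0,-0.04],"rot":[0,0,0],"grip":0.4},{"slide":[0,0,-0.03],"rot":[0,0,0],"grip":0.4},{"slide":[0,0,-0.02],"rot":[0,0,0],"grip":0.4},{"slide":[0,0,-0.009],"rot":[0,0,0],"grip":0.4},{"slide":[0,0,0],"rot":[0,0,0],"grip":0.4}], "newtons": 15}}

```text
time: 17.95
ee_pos: [0.5086, 0.1422, 0.0668]
eef_rot: [1.0, 0.029, -0.001, 0.001]
ft_force: [-0.1, 0.5, 0.5]
width: 0.0347
grip_force: 0.0
```

{"op": "arm_command", "data": {"steps": [{"slide":[0,0,0],"rot":[0,0,0],"grip":0.2},{"slide":[0,0,0],"rot":[0,0,0],"grip":0.1},{"slide":[0,0,0],"rot":[0,0,0],"grip":0},{"slide":[0,0,0],"rot":[0,0,0],"grip":0},{"slide":[0,0,0],"rot":[0,0,0],"grip":0},{"slide":[0,0,0],"rot":[0,0,0],"grip":0},{"slide":[0,0,0],"rot":[0,0,0],"grip":0},{"slide":[0,0,0],"rot":[0,0,0],"grip":0}]}}

```text
time: 18.95
ee_pos: [0.5096, 0.1431, 0.0681]
eef_rot: [1.0, 0.029, 0.001, -0.0]
ft_force: [3.5, 4.6, 3.1]
width: 0.0082
grip_force: 15.0
```

{"op": "arm_command", "data": {"steps": [{"slide":[0.0027,-0.0046,0],"rot":[0,0,0],"grip":0},{"slide":[0.0034,-0.0041,0],"rot":[0,0,0],"grip":0},{"slide":[0.004,-0.0035,0],"rot":[0,0,0],"grip":0},{"slide":[0.0045,-0.0029,0],"rot":[0,0,0],"grip":0},{"slide":[0.0049,-0.0021,0],"rot":[0,0,0],"grip":0},{"slide":[0.0052,-0.0014,0],"rot":[0,0,0],"grip":0},{"slide":[0.0053,-0.0005,0],"rot":[0,0,0],"grip":0},{"slide":[0.0053,0.0003,0],"rot":[0,0,0],"grip":0}]}}

```text
time: 19.95
ee_pos: [0.5433, 0.1239, 0.0677]
eef_rot: [1.0, 0.029, -0.001, -0.0]
ft_force: [-4.0, 1.6, 9.1]
width: 0.0081
grip_force: 15.0
```

{"op": "arm_command", "data": {"steps": [{"slide":[0.001,0,0],"rot":[0,0,0],"grip":0},{"slide":[0.001,0,0],"rot":[0,0,0],"grip":0},{"slide":[0,0,0],"rot":[0,0,0],"grip":0},{"slide":[0,0,0],"rot":[0,0,0],"grip":0},{"slide":[0,0,0],"rot":[0,0,0],"grip":0},{"slide":[0,0,0],"rot":[0,0,0],"grip":0},{"slide":[0,0,0],"rot":[0,0,0],"grip":0},{"slide":[0,0,0],"rot":[0,0,0],"grip":0}]}}

```text
time: 20.95
ee_pos: [0.5454, 0.124, 0.0677]
eef_rot: [1.0, 0.029, -0.001, -0.0]
ft_force: [-3.9, 3.1, 8.2]
width: 0.0082
grip_force: 15.0
```

{"op": "arm_command", "data": {"steps": [{"slide":[0.001,0,0],"rot":[0,0,0],"grip":0},{"slide":[0.001,0,0],"rot":[0,0,0],"grip":0},{"slide":[0.001,0,0],"rot":[0,0,0],"grip":0},{"slide":[0,0,0],"rot":[0,0,0],"grip":0},{"slide":[0,0,0],"rot":[0,0,0],"grip":0.4},{"slide":[0,0,0],"rot":[0,0,0],"grip":0.4},{"slide":[0,0,0.03],"rot":[0,0,0],"grip":0.4},{"slide":[0,0,0.05],"rot":[0,0,0],"grip":0.4}]}}

```text
time: 21.95
ee_pos: [0.5478, 0.123, 0.1468]
eef_rot: [1.0, 0.029, -0.002, 0.001]
ft_force: [0.7, -0.0, 0.0]
width: 0.0333
grip_force: 0.0
```

```bash
python3 - <<'E'
from h import *
for _ in range(4):p=shot("wrist")
s=sensors.read_state();print(s["ee_pos"],s["width"],s["ft_force"])
# measure left pin/clip in an ortho view at z=.0585 around the left pivot
print(proj(p,[[.5396,.1581,.0585],[.5441,.1245,.0815],[.5276,-.003,.0815],[.549,.0767,.052]]).round(0).tolist())
cv2.imwrite('pics/w6.png',cv2.resize(p["pixels"][:,:,::-1],(800,600)))
E
```

```text
[0.54941435 0.12367957 0.14785714] 0.03415621260526151 [-0.81800923  0.97775332 -0.83764704]
[[218.0, 202.0], [253.0, 207.0], [391.0, 232.0], [302.0, 195.0]]
```

{"op": "arm_command", "data": {"steps": [{"slide":[-0.007,-0.042,0],"rot":[0,0,0],"grip":0.4},{"slide":[-0.007,-0.042,0],"rot":[0,0,0],"grip":0.4},{"slide":[-0.007,-0.042,0],"rot":[0,0,0],"grip":0.4},{"slide":[0,0,-0.03],"rot":[0,0,0],"grip":0.4},{"slide":[0,0,-0.03],"rot":[0,0,0],"grip":0.4},{"slide":[0,0,-0.015],"rot":[0,0,0],"grip":0.4},{"slide":[0,0,-0.005],"rot":[0,0,0],"grip":0.4},{"slide":[0,0,0],"rot":[0,0,0],"grip":0.3}]}}

```text
time: 23.15
ee_pos: [0.5284, -0.0022, 0.0678]
eef_rot: [1.0, 0.029, -0.0, 0.0]
ft_force: [0.2, -0.9, 0.2]
width: 0.0308
grip_force: 0.0
```

{"op": "arm_command", "data": {"steps": [{"slide":[0,0,0],"rot":[0,0,0],"grip":0.2},{"slide":[0,0,0],"rot":[0,0,0],"grip":0.1},{"slide":[0,0,0],"rot":[0,0,0],"grip":0},{"slide":[0,0,0],"rot":[0,0,0],"grip":0},{"slide":[0,0,0],"rot":[0,0,0],"grip":0},{"slide":[0,0,0],"rot":[0,0,0],"grip":0},{"slide":[0,0,0],"rot":[0,0,0],"grip":0},{"slide":[0,0,0],"rot":[0,0,0],"grip":0}]}}

```text
time: 24.15
ee_pos: [0.5285, -0.0022, 0.068]
eef_rot: [1.0, 0.029, 0.0, 0.0]
ft_force: [-2.0, -3.0, 5.8]
width: 0.0081
grip_force: 15.0
```

{"op": "arm_command", "data": {"steps": [{"slide":[0.0008,0.0059,0],"rot":[0,0,0],"grip":0},{"slide":[0.0018,0.0057,0],"rot":[0,0,0],"grip":0},{"slide":[0.0027,0.0053,0],"rot":[0,0,0],"grip":0},{"slide":[0.0036,0.0047,0],"rot":[0,0,0],"grip":0},{"slide":[0.0044,0.004,0],"rot":[0,0,0],"grip":0},{"slide":[0.005,0.0032,0],"rot":[0,0,0],"grip":0},{"slide":[0.0055,0.0023,0],"rot":[0,0,0],"grip":0},{"slide":[0.0058,0.0013,0],"rot":[0,0,0],"grip":0}]}}

```text
time: 25.15
ee_pos: [0.5573, 0.0291, 0.0675]
eef_rot: [1.0, 0.029, -0.001, 0.001]
ft_force: [-5.3, -6.0, 4.6]
width: 0.0079
grip_force: 15.0
```

{"op": "arm_command", "data": {"steps": [{"slide":[0.001,0,0],"rot":[0,0,0],"grip":0},{"slide":[0.001,0,0],"rot":[0,0,0],"grip":0},{"slide":[0.001,0,0],"rot":[0,0,0],"grip":0},{"slide":[0.001,0,0],"rot":[0,0,0],"grip":0},{"slide":[0,0,0],"rot":[0,0,0],"grip":0},{"slide":[0,0,0],"rot":[0,0,0],"grip":0},{"slide":[0,0,0],"rot":[0,0,0],"grip":0},{"slide":[0,0,0],"rot":[0,0,0],"grip":0}]}}

```text
time: 26.15
ee_pos: [0.5587, 0.0292, 0.067]
eef_rot: [1.0, 0.029, -0.003, 0.0]
ft_force: [-15.5, -4.6, 12.5]
width: 0.0083
grip_force: 15.0
```

{"op": "arm_command", "data": {"steps": [{"slide":[0,0,0],"rot":[0,0,0],"grip":0.4},{"slide":[0,0,0],"rot":[0,0,0],"grip":0.4},{"slide":[0,0,0],"rot":[0,0,0],"grip":0.4},{"slide":[0,0,0.03],"rot":[0,0,0],"grip":0.4},{"slide":[-0.015,0.015,0.05],"rot":[0,0,0],"grip":0.4},{"slide":[-0.015,0.015,0.04],"rot":[0,0,0],"grip":0.4},{"slide":[-0.015,0.015,0.02],"rot":[0,0,0],"grip":0.4},{"slide":[0,0,0],"rot":[0,0,0],"grip":0.4}]}}

```text
time: 27.15
ee_pos: [0.5171, 0.077, 0.209]
eef_rot: [1.0, 0.031, 0.001, -0.001]
ft_force: [0.6, 0.4, 0.1]
width: 0.0346
grip_force: 0.0
```

```bash
python3 - <<'E'
from h import *
import pickle
for _ in range(4):p=shot("wrist")
s=sensors.read_state();print(s["ee_pos"],s["width"],s["ft_force"]);pickle.dump(p,open('w7.pkl','wb'))
# ortho view in head frame at z=.0585, 0.3 mm/px... 
h=np.radians(7.8);c=np.array([.5505,.0769]);X=np.array([np.cos(h),np.sin(h)]);Y=np.array([-X[1],X[0]])
s_=.00028;U,V=np.meshgrid(np.arange(780),np.arange(500));P=c+((390-U)*s_)[...,None]*Y+((250-V)*s_)[...,None]*X
uv=proj(p,np.c_[P.reshape(-1,2),np.full(U.size,.0585)]).astype(np.float32)
g=cv2.remap(p["pixels"][:,:,::-1],uv[:,0].reshape(U.shape),uv[:,1].reshape(U.shape),cv2.INTER_CUBIC)
for a in(82,-82):cv2.circle(g,(int(390-a*.001/s_),250),4,(0,0,255),1)
cv2.line(g,(60,250),(720,250),(0,0,255),1)
cv2.imwrite('pics/final.png',g)
E
```

```text
[0.51677237 0.07449048 0.20659124] 0.0346304078341712 [-0.55643603 -0.52824784  0.333846  ]
```

View pics/final.png

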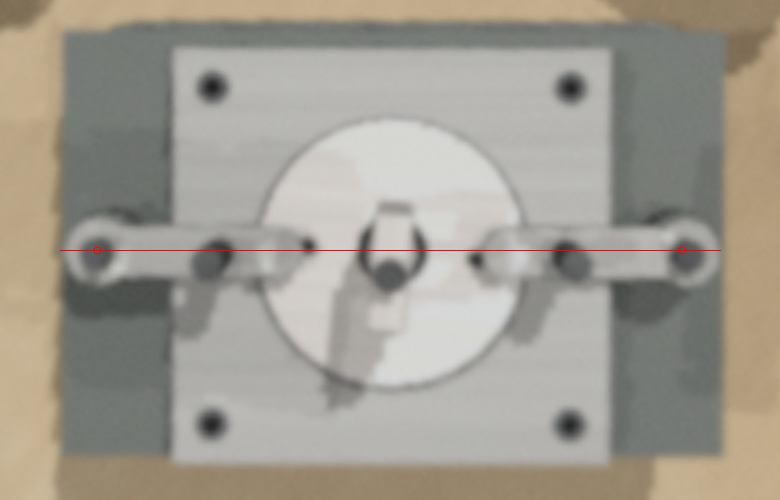

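The rectified view shows both clips closed along the head's centre line. The left runs from its pivot (97,252) to its tip (300,255), and the right from (688,252) to (485,256). Both lie over the rim of the flush die, and the gripper is clear.

```bash
python3 -c "
from bench import order
print(order.close_job())"
```

```text
the job is handed in; nothing more can be done
None
```

The tube die is seated flush in the pocket with both retaining clips swung in over its rim, nothing else on the table was moved, and the job was handed in at about 27 s; no verdict came back.

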